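# Load a sample cartridge into a benchtop analyser

## Task

Press the analyser's black thumb latch so that its sprung lid pops open, set the finned sample cartridge fully home in the well under the lid, then push the lid down until the latch snaps, and let go. They are light plastic: press the latch gently, with no more than about 15 N, the lid with no more than about 20 N, do not slam the lid, and leave the other things on the bench where they are.

Things in the scene. Friction and masses are not known exactly. Their poses are not given: they have to be found in the camera images.
- analyser: Fixed light-grey benchtop instrument, 222 x 180 mm, deck 70 mm high. Origin: centre of its underside; x points from the latch (front, nearest the robot) to the lid's hinge (rear), z up. The front ledge (first 48 mm) is 14 mm lower than the deck and carries the latch.
- latch_pad (a point): Middle of the black thumb pad (36 mm in x, 40 in y, 5 thick), 76 mm above the bench, 91 mm in front of the analyser's origin, 44 mm in front of the shut lid. The pad is on a set screw: its top face lies up to 5 mm above or below this point, found only by feel. It rocks about a y axis 34 mm behind and 10 mm below: moves at 4 N, frees the lid at 5 to 9 N after about 5 mm, hard stop at 6.5 mm, springs back.
- latch (a joint): angle of the thumb latch in rad: 0 at rest, 0.19 at its hard stop; the lid comes free near 0.15
- lid (a joint): lid angle in rad: 0 latched shut; 1.5 fully open: once freed it springs there by itself within half a second and stays, its upper edge then 205 mm above the bench; -0.012 pressed onto its stop
- lid_front (a point): Point on the lid's top face, 10 mm behind its front edge, midway across, 109 mm above the bench when shut; frame turns with the lid. Shell 132 mm (x) x 136 (y) x 37 deep. Open, it stands upright behind the well, top face away from the latch: push it over from behind, then down on this point. Spring: 1.5 N here when open, 4 N near shut, 8 to 14 N in the last 9 mm, then the latch snaps and a hard stop follows.
- lid_hinge (a point): Point on the lid's hinge axis (along y), midway across, 72 mm above the bench, 85 mm behind the analyser's origin. Shut, lid_front is 122 mm before it and 37 mm above it.
- well (a point): Centre of the well's mouth, level with the deck (70 mm above the bench), 10 mm behind the analyser's origin; axes as the analyser's. The rectangular well is 59 mm along x, 43 mm along y and 14 mm deep, with a 3 mm chamfer round its mouth. The closed lid hides it.
- cartridge: White plastic sample cartridge, 60 g or so: base 56 mm (x) x 40 mm (y) x 16 mm, and on it a central upright fin to grip, 40 mm (x) x 12 mm (y), from 16 to 44 mm above the underside. Origin: centre of the underside, z up. Goes in upright, x along the well's x (either way round); fully home its underside is 14 mm below the well's mouth. Stands on the bench.
- cold_block: white plastic block without a fin, 70 x 46 x 20 mm, with eight round studs 8 mm tall on top; not needed here; origin: centre of its underside; to be left alone
- plate: white well plate, 127 x 85 x 14 mm, lying flat; origin: centre of its underside; to be left alone
- tip_box: closed pipette-tip box, 122 x 87 x 76 mm; origin: centre of its underside; to be left alone
- reagent: amber bottle, 56 mm in diameter, 120 mm tall; origin: centre of its underside; to be left alone
- tube_rack: grey open rack 110 x 60 x 50 mm with capped tubes, 87 mm tall over all; origin: centre of its underside; to be left alone
- pen: marker pen lying flat, 130 mm long, 12 mm thick; origin: centre of its underside; to be left alone
There are look-alikes about, which are no part of the job. What is shaped like the cartridge but green or yellow is not meant.

How it is judged:
By the outcome, as a careful person would: the job done as asked, in the order asked, and still so for the second after the job is handed in, with the robot touching nothing.
It also fails if it takes over 72 s, if anything falls off the work surface, if the arm or the gripper's body presses on something with over 40 N, if the wrist force passes 120 N, or if a joint passes its speed limit or range.

## Robot

A 6-joint arm with a two-finger parallel gripper is mounted at the origin on the work surface. World frame = base frame: x ahead of the robot, y to its left, z up, the work surface at z = 0. Lengths are in m, angles in rad, forces in N, time in s.
With the tool pointing down it reaches from about 0.375 to 0.925 m from the base axis. Payload 5.7 kg.
Tool frame: the origin (TCP) lies at the very end of the fingers, on their centre line; the grasp point (between the pads) lies r.grip_depth behind it (r.grip_depth is the distance from the TCP to the grasp point, in m); z points along the fingers, y is the line along which they close (so a half turn about z gives the same grasp; the last joint's range is limited). The gripper opens to 85 mm and grips with 20 to 120 N. Pads are 22 mm wide; open, the fingers measure 114 mm over their backs; the gripper's body (76 mm by 85 mm) begins 54 mm behind the grasp point. The pads swing forward as they close: fully open they stand 13 mm farther back than shut.
Start: joints at [1.201, 0.359, 1.51, -0, 1.272, -0.115], TCP at [0.151, 0.581, 0.231] pointing down, gripper open.
Joint ranges: [-2.97, 2.97], [-1.01, 2.36], [0.21, 2.38], [-0.96, 4.11], [0.2, 2.71], [-2.98, 2.98]. Speed limits (rad/s): [2.39, 2.39, 3.14, 3.14, 3.14, 3.14].

## Interface

Orientations are given as a unit quaternion [w, x, y, z].
In Python, from station import r gives the robot as it stands.
- The arm moves only by the tool move_arm, never from a script. Its argument "targets" is a list of rows, each an object of numbers: "tx", "ty", "tz": the shift along the tool's x, y, z each as a share of 40 mm, from -1 to 1; "spin": the turn about the tool's z as a share of 90 degrees, from -1 to 1. In form: [{"tx": .., "ty": .., "tz": .., "spin": ..}, ...]. A call has 1 to 10 rows; each row shifts and turns the commanded pose from where the row before left it, along the tool's axes as they then stand; what a row does not reach is not made up. A row lasts 1/10 s, in which the tool goes at most 50 mm and 8.59 degrees, less where a joint would pass 70% of its speed; a pose out of reach is approached as far as the arm can. A call with a number of a shift or a turn outside -1 to 1 is refused whole. A call with a gripper value outside its range is refused whole. "claw" is the gripper command: -1 is fully open, 1 is shut, values between are in proportion, set as the call begins (left out, the last holds). The fingers move at their own pace and stop on an object; the grip force is fixed at half the most. Time passes only in rows, so rows that do not move let the fingers close. It gives the time, the measured TCP pose, the force, the opening and the grip force at its end, in the units of the state.
- r.get_state(): the state, without advancing time (a new reading comes with each control period).
- r.camera(name): name is "scene" or "top"; returns a dict with "image" (420x560x3 uint8, red, green, blue), "fx", "fy", "cx", "cy" (pixels), "origin" and "orientation" of the camera in the world. Camera axes: x right, y down, z forward; pixel columns grow to the right and rows downward; lengths in m; the calibration is good to about 2 mm. A picture is of the moment at which its call begins. There is no depth.
- r.close_job(): hands the job in; it is judged then, once.
The state is a dict: "time": time; "qpos": joint angles; "joint_vel": joint speeds; "effort": joint torques, N m; "eef_pos": TCP position; "ee_rot": TCP orientation; "ft_force": force on the tool from outside, world axes, zero at the start; "ft_torque": the same for the moment, N m; "width": finger opening in m; "grip_force": force on a finger pad.
Only numpy, scipy, OpenCV 4.12 (cv2) and the standard library are available. Lean on these libraries where they do the work, as an engineer would, in place of code of your own. Each camera call takes 0.05 s, during which the arm holds its last target. There are 200 camera calls.

## Working session

There is one attempt and no reset: what is moved stays moved. The work goes in short steps, Python scripts to look and compute and a tool call to move; the robot and the scene stay as the last step left them, time stands still between calls to the robot, and variables do not carry over. Pictures are saved under pics/ and viewed, at most 10 in all, crops included, and the job is handed in when it is done.

Besides the shell and the picture viewer there is one more tool, called as name(argument=value, ...) on one line, values as JSON. move_arm: Moves the arm, as the interface text tells. Its arguments: {"type":"object","properties":{"targets":{"type":"array","items":{"type":"object","properties":{"tx":{"type":"number"},"ty":{"type":"number"},"tz":{"type":"number"},"spin":{"type":"number"}}}},"claw":{"type":"number"}},"required":["targets"]}

```bash
mkdir -p pics; ls
cat > h.py <<'E'
import numpy as np, cv2, json
from scipy.spatial.transform import Rotation as R
from station import r
def rot(q): return R.from_quat([q[1],q[2],q[3],q[0]])
def snap(name,f):
    c=r.camera(name); cv2.imwrite(f'pics/{f}.png',cv2.cvtColor(c['image'],cv2.COLOR_RGB2BGR))
    json.dump({k:(np.asarray(v).tolist()) for k,v in c.items() if k!='image'},open(f'pics/{f}.json','w')); return c
def ray(c,u,v,z):
    o=np.array(c['origin']); d=rot(c['orientation']).apply([(u-c['cx'])/c['fx'],(v-c['cy'])/c['fy'],1])
    return o+d*(z-o[2])/d[2]
def proj(c,p):
    q=rot(c['orientation']).inv().apply(np.array(p)-np.array(c['origin'])); return np.c_[q[...,0]/q[...,2]*c['fx']+c['cx'],q[...,1]/q[...,2]*c['fy']+c['cy']]
E
python3 - <<'E'
from h import *
for n in('top','scene'):
    c=snap(n,n+'0'); print(n,c['fx'],c['cx'],c['cy'],c['origin'],c['orientation'])
s=r.get_state(); print(s, r.grip_depth)
E
```

```text
pics
top 390.32527265658115 281.7967251599017 212.5525578314361 [ 0.40046946 -0.01618431  0.96532096] [-0.05820197  0.71482729 -0.69230902  0.07964106]
scene 451.56021635265 273.74547019685474 214.86464942011665 [1.03497262 0.59350907 1.19799072] [-0.09724179  0.31229505  0.89981086 -0.28871483]
{'time': 0.1, 'qpos': array([ 1.20090513e+00,  3.59449154e-01,  1.51135017e+00,  4.31139373e-06,
        1.27248237e+00, -1.15103241e-01]), 'joint_vel': array([-0.00128843, -0.00139501, -0.00176993, -0.00115703,  0.00067773,
       -0.00104924]), 'effort': array([ 1.24263133e-03, -5.28659749e+01, -2.79349816e+01,  1.09229459e-04,
        4.93524451e-03,  2.12870634e-05]), 'eef_pos': array([0.15100611, 0.58004562, 0.23051812]), 'ee_rot': array([-2.04791221e-04,  1.27050257e-01,  9.91895921e-01, -8.19311969e-04]), 'ft_force': array([-0.10750241, -0.05326362,  0.35075372]), 'ft_torque': array([-0.04364785,  0.00457436, -0.03193772]), 'grip_force': 0.0, 'width': 0.08532687050591219} 0.0187
```

View pics/top0.png

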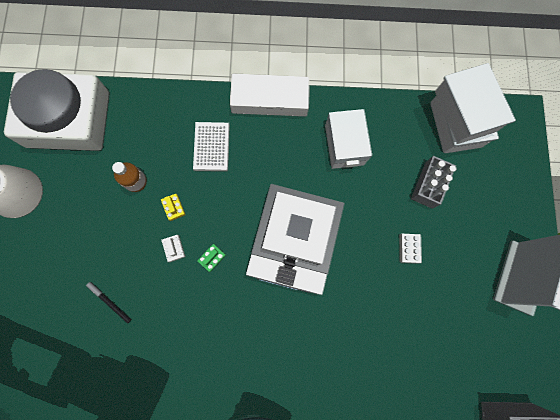

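View pics/scene0.png

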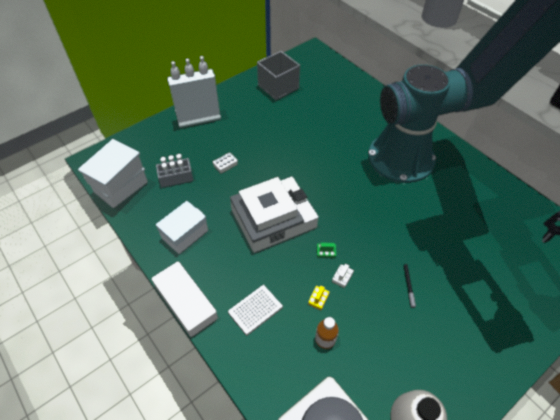

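The top view shows these candidates for the cartridge: white finned (173,248), yellow (172,207), green (211,257), and the white studded cold block (411,248). I choose the white finned one. The analyser is at (295,240) with its latch at (287,270). Next is a close crop to check.

Run:
```python
import cv2,numpy as np
im=cv2.imread('pics/top0.png')
a=cv2.resize(im[180:300,240:350],None,fx=5,fy=5,interpolation=cv2.INTER_CUBIC)  # 550x600
b=cv2.resize(im[230:268,155:191],None,fx=6.9,fy=6.9,interpolation=cv2.INTER_CUBIC)
o=np.zeros((600,800,3),np.uint8);o[:,:550]=a;o[:b.shape[0],550:550+b.shape[1]]=b[:,:250]
cv2.imwrite('pics/c1.png',o)
```

```text
(no output)
```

View pics/c1.png

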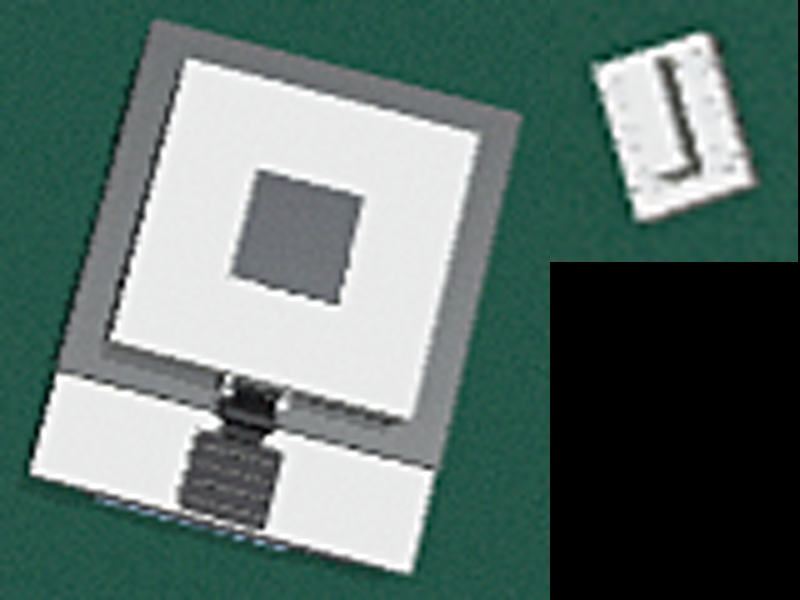

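The crop confirms the white cartridge with a plain central fin. Its base corners are at crop (592,65), (712,32), (760,185) and (638,222). The analyser deck corners are at (153,18), (522,116), (437,468) and (58,372).

```bash
cat > fit.py <<'E'
from h import *
from scipy.optimize import least_squares, minimize
C={n:json.load(open(f'pics/{n}0.json')) for n in('top','scene')}
W=np.array
mp=W([[153,18],[522,116],[437,468],[58,372],[30,472],[410,575]])/5.+[240,180]-.4
M=W([[.111,.09,.07],[.111,-.09,.07],[-.063,-.09,.07],[-.063,.09,.07],[-.111,.09,.056],[-.111,-.09,.056]])
def T(p,m): c,s=np.cos(p[2]),np.sin(p[2]); return np.c_[m[:,0]*c-m[:,1]*s+p[0],m[:,0]*s+m[:,1]*c+p[1],m[:,2]]
s=least_squares(lambda p:(proj(C['top'],T(p,M))-mp).ravel(),[.4,-.03,-.2])
print('analyser',s.x,np.abs(s.fun).max()); A=s.x
for n,m in dict(pad=[-.091,0,.076],lidf=[-.037,0,.109],hinge=[.085,0,.072],well=[.01,0,.07]).items(): print(n,T(A,W([m]))[0])
box=lambda x,y,z0,z1:W([[a*x/2,b*y/2,c] for a in(-1,1) for b in(-1,1) for c in(z0,z1)])
parts=[box(.056,.040,0,.016),box(.040,.012,.016,.044)]
K=8; masks={}
for n,(u,v,h) in dict(top=(173,248,20),scene=(343,275,18)).items():
    im=cv2.imread(f'pics/{n}0.png')[v-h:v+h,u-h:u+h]
    b=cv2.resize(im,None,fx=K,fy=K,interpolation=cv2.INTER_CUBIC).astype(int)
    masks[n]=((b[...,2]>90)&(b[...,2]>b[...,1]-40)&(b[...,0]>80),u-h,v-h)
    k,l=cv2.connectedComponents(masks[n][0].astype(np.uint8)); L=l[h*K,h*K] or np.bincount(l[l>0]).argmax()
    m=(l==L).astype(np.uint8); m=cv2.morphologyEx(m,cv2.MORPH_CLOSE,np.ones((25,25)))
    masks[n]=(m,u-h,v-h); print(n,m.sum()/K**2)
def cost(p,ns=('top','scene')):
    t=0
    for n in ns:
        m,u0,v0=masks[n]; o=np.zeros_like(m)
        for b in parts:
            q=(proj(C[n],T(p,b))-[u0,v0]+.5)*K-.5
            cv2.fillConvexPoly(o,cv2.convexHull(np.round(q).astype(np.int32)),1)
        t+=(o!=m).sum()/m.sum()
    return t
p0=np.r_[ray(C['top'],173,248,.016)[:2],.25]
for ns in(('top',),('scene',),('top','scene')):
    b=min((minimize(cost,p0+[0,0,d],args=(ns,),method='Nelder-Mead',options=dict(initial_simplex=p0+[0,0,d]+W([[0,0,0],[.008,0,0],[0,.008,0],[0,0,.2]]))) for d in(-.1,0,.1)),key=lambda r:r.fun)
    print('cart',ns,b.x,b.fun)
E
python3 fit.py
```

```text
analyser [ 0.52076217 -0.07479093 -0.22591666] 0.8575407467415914
pad [ 0.43207455 -0.05440695  0.076     ]
lidf [ 0.48470237 -0.06650294  0.109     ]
hinge [ 0.60360225 -0.09383092  0.072     ]
well [ 0.53050806 -0.07703093  0.07      ]
top 435.640625
scene 324.984375
cart ('top',) [0.49352857 0.22073122 0.36336327] 0.014346687708475307
cart ('scene',) [0.4908527  0.2203857  0.33230562] 0.09750468772537141
cart ('top', 'scene') [0.49318745 0.22070351 0.3560361 ] 0.1397295025118076
```

move_arm(targets=[{"tx":-0.8,"ty":-0.5,"spin":-0.019},{"tx":-0.8,"ty":-0.5},{"tx":-0.8,"ty":-0.5},{"tx":-0.8,"ty":-0.5},{"tx":-0.8,"ty":-0.5},{"tx":-0.8,"ty":-0.5},{"tx":-0.8,"ty":-0.5},{"tx":-0.8,"ty":-0.5}], claw=1)

```text
$.targets[0]: bad value
```

move_arm(targets=[{"tx":-0.33,"ty":-0.8},{"tx":-0.33,"ty":-0.8},{"tx":-0.33,"ty":-0.8},{"tx":-0.33,"ty":-0.8},{"tx":-0.33,"ty":-0.8},{"tx":-0.33,"ty":-0.8},{"tx":-0.33,"ty":-0.8},{"tx":-0.33,"ty":-0.8},{"tx":-0.33,"ty":-0.8},{"tx":-0.33,"ty":-0.8}])

```text
$.targets[0]: bad value
```

```bash
cat > go.py <<'E'
import sys
from h import *
A=np.array([0.52076217,-0.07479093,-0.22591666])
def an(p): c,s=np.cos(A[2]),np.sin(A[2]); d=np.array(p[:2])-A[:2]; return np.array([c*d[0]+s*d[1],-s*d[0]+c*d[1],p[2]])*1000
def show(tgt=None,yaw=None):
    s=r.get_state(); Rm=rot(s['ee_rot']); M=Rm.as_matrix()
    print('t',round(s['time'],2),'eef',s['eef_pos'].round(4),'analyser-frame mm',an(s['eef_pos']).round(1),'yawY',np.degrees(np.arctan2(M[1,1],M[0,1])).round(2),'tz',M[:,2].round(3),'F',s['ft_force'].round(1),'w',round(s['width'],4),'g',round(s['grip_force'],1),'q',s['qpos'].round(2))
    if tgt is not None: print('tool shift/40mm',(Rm.inv().apply(np.array(tgt)-s['eef_pos'])/.04).round(3))
if __name__=='__main__':
    t=sys.argv[1:4]; a=None
    if t:
        a=np.array(t,float)
        if len(sys.argv)>4: c,s=np.cos(A[2]),np.sin(A[2]); a=np.array([c*a[0]-s*a[1]+A[0]*1000,s*a[0]+c*a[1]+A[1]*1000,a[2]])/1000
    show(a)
E
python3 go.py -94 0 90 a
```

```text
t 0.1 eef [0.151  0.58   0.2305] analyser-frame mm [-507.   555.4  230.5] yawY 75.4 tz [-0.001 -0.002 -1.   ] F [-0.1 -0.1  0.4] w 0.0853 g 0.0 q [ 1.2   0.36  1.51  0.    1.27 -0.12]
tool shift/40mm [-10.723 -13.574   3.534]
```

move_arm(targets=[{"tx":-0.8,"ty":-0.5,"tz":0,"spin":-0.019},{"tx":-0.8,"ty":-0.5,"tz":0,"spin":0},{"tx":-0.8,"ty":-0.5,"tz":0,"spin":0},{"tx":-0.8,"ty":-0.5,"tz":0,"spin":0},{"tx":-0.8,"ty":-0.5,"tz":0,"spin":0},{"tx":-0.8,"ty":-0.5,"tz":0,"spin":0},{"tx":-0.8,"ty":-0.5,"tz":0,"spin":0},{"tx":-0.8,"ty":-0.5,"tz":0,"spin":0}], claw=1)

```text
time: 0.9
eef_pos: [0.3649, 0.3654, 0.231]
ee_rot: [-0.0, 0.112, 0.994, -0.0]
ft_force: [-0.0, 0.5, -0.1]
width: -0.0001
grip_force: 0.0
```

move_arm(targets=[{"tx":-0.33,"ty":-0.8,"tz":0,"spin":0},{"tx":-0.33,"ty":-0.8,"tz":0,"spin":0},{"tx":-0.33,"ty":-0.8,"tz":0,"spin":0},{"tx":-0.33,"ty":-0.8,"tz":0,"spin":0},{"tx":-0.33,"ty":-0.8,"tz":0,"spin":0},{"tx":-0.33,"ty":-0.8,"tz":0,"spin":0},{"tx":-0.33,"ty":-0.8,"tz":0,"spin":0},{"tx":-0.33,"ty":-0.8,"tz":0,"spin":0},{"tx":-0.33,"ty":-0.8,"tz":0,"spin":0},{"tx":-0.33,"ty":-0.8,"tz":0,"spin":0}])

```text
time: 1.9
eef_pos: [0.4213, 0.024, 0.2312]
ee_rot: [-0.0, 0.112, 0.994, -0.0]
ft_force: [1.0, -0.4, 1.1]
width: 0.0002
grip_force: 0.0
```

```bash
python3 go.py -94 0 86 a
```

```text
t 1.9 eef [0.4213 0.024  0.2312] analyser-frame mm [-119.1   74.   231.2] yawY 77.11 tz [-0.  0. -1.] F [ 1.  -0.4  1.1] w 0.0002 g 0.0 q [-0.11  0.1   1.87 -0.    1.18 -1.45]
tool shift/40mm [-0.626 -1.85   3.629]
```

move_arm(targets=[{"tx":-0.21,"ty":-0.6,"tz":0.6,"spin":0},{"tx":-0.21,"ty":-0.6,"tz":0.6,"spin":0},{"tx":-0.2,"ty":-0.65,"tz":0.6,"spin":0},{"tx":0,"ty":0,"tz":0.7,"spin":0},{"tx":0,"ty":0,"tz":0.6,"spin":0},{"tx":0,"ty":0,"tz":0.4,"spin":0},{"tx":0,"ty":0,"tz":0.13,"spin":0},{"tx":0,"ty":0,"tz":0,"spin":0},{"tx":0,"ty":0,"tz":0,"spin":0}])

```text
time: 2.8
eef_pos: [0.4297, -0.0524, 0.0866]
ee_rot: [0.0, 0.112, 0.994, -0.0]
ft_force: [0.2, 0.6, 0.6]
width: -0.0001
grip_force: 0.0
```

```bash
python3 go.py -94 0 82 a
```

```text
t 2.8 eef [ 0.4297 -0.0524  0.0866] analyser-frame mm [-93.8   1.4  86.6] yawY 77.12 tz [ 0.001 -0.    -1.   ] F [0.2 0.6 0.6] w -0.0001 g 0.0 q [-0.28  0.33  2.02 -0.    0.79 -1.63]
tool shift/40mm [ 0.006 -0.036  0.116]
```

Now feeling downwards, 1 mm per row (0.025).

move_arm(targets=[{"tx":0,"ty":0,"tz":0.04,"spin":0},{"tx":0,"ty":0,"tz":0.04,"spin":0},{"tx":0,"ty":0,"tz":0.04,"spin":0},{"tx":0,"ty":0,"tz":0.025,"spin":0},{"tx":0,"ty":0,"tz":0,"spin":0}])

```text
time: 3.3
eef_pos: [0.4292, -0.0523, 0.0803]
ee_rot: [-0.0, 0.112, 0.994, -0.0]
ft_force: [0.5, 0.2, -0.3]
width: -0.0002
grip_force: 0.0
```

move_arm(targets=[{"tx":0,"ty":0,"tz":0.025,"spin":0},{"tx":0,"ty":0,"tz":0.025,"spin":0},{"tx":0,"ty":0,"tz":0,"spin":0}])

```text
time: 3.6
eef_pos: [0.4292, -0.0523, 0.0782]
ee_rot: [-0.0, 0.112, 0.994, -0.0]
ft_force: [0.8, -0.2, 0.9]
width: 0.0003
grip_force: 0.0
```

move_arm(targets=[{"tx":0,"ty":0,"tz":0.025,"spin":0},{"tx":0,"ty":0,"tz":0.025,"spin":0},{"tx":0,"ty":0,"tz":0,"spin":0}])

```text
time: 3.9
eef_pos: [0.4291, -0.0523, 0.0762]
ee_rot: [-0.0, 0.112, 0.994, -0.0]
ft_force: [-0.1, -0.4, -0.0]
width: -0.0001
grip_force: 0.0
```

move_arm(targets=[{"tx":0,"ty":0,"tz":0.025,"spin":0},{"tx":0,"ty":0,"tz":0.025,"spin":0},{"tx":0,"ty":0,"tz":0,"spin":0}])

```text
time: 4.2
eef_pos: [0.4291, -0.0523, 0.0743]
ee_rot: [-0.0, 0.112, 0.994, -0.0]
ft_force: [-0.6, 1.3, 3.2]
width: 0.0001
grip_force: 1.7
```

move_arm(targets=[{"tx":0,"ty":0,"tz":0.025,"spin":0},{"tx":0,"ty":0,"tz":0.025,"spin":0},{"tx":0,"ty":0,"tz":0,"spin":0}])

```text
time: 4.5
eef_pos: [0.4287, -0.0522, 0.0722]
ee_rot: [-0.0, 0.112, 0.994, 0.0]
ft_force: [-2.8, 0.6, 4.4]
width: 0.0001
grip_force: 2.2
```

move_arm(targets=[{"tx":0,"ty":0,"tz":0.025,"spin":0},{"tx":0,"ty":0,"tz":0,"spin":0}])

```text
time: 4.7
eef_pos: [0.4285, -0.0522, 0.0711]
ee_rot: [-0.001, 0.112, 0.994, 0.0]
ft_force: [-3.4, 0.8, 3.8]
width: 0.0002
grip_force: 1.9
```

move_arm(targets=[{"tx":0,"ty":0,"tz":0.025,"spin":0},{"tx":0,"ty":0,"tz":0,"spin":0}])

```text
time: 4.9
eef_pos: [0.4289, -0.0522, 0.0702]
ee_rot: [-0.0, 0.112, 0.994, 0.0]
ft_force: [-3.9, 0.6, 5.1]
width: -0.0
grip_force: 3.1
```

move_arm(targets=[{"tx":0,"ty":0,"tz":0.015,"spin":0},{"tx":0,"ty":0,"tz":0,"spin":0}])

```text
time: 5.1
eef_pos: [0.4289, -0.0522, 0.0697]
ee_rot: [-0.0, 0.112, 0.994, 0.0]
ft_force: [-4.0, 0.5, 5.7]
width: -0.0001
grip_force: 3.2
```

move_arm(targets=[{"tx":0,"ty":0,"tz":0.015,"spin":0},{"tx":0,"ty":0,"tz":0,"spin":0}])

```text
time: 5.3
eef_pos: [0.4288, -0.0522, 0.0691]
ee_rot: [-0.0, 0.112, 0.994, 0.0]
ft_force: [-4.0, 1.1, 7.0]
width: 0.0001
grip_force: 3.8
```

```bash
python3 - <<'E'
from h import *
snap('top','top1'); im=cv2.imread('pics/top1.png')[160:310,220:380]; cv2.imwrite('pics/c2.png',cv2.resize(im,None,fx=3,fy=3))
E
python3 go.py
```

```text
t 5.35 eef [ 0.4289 -0.0522  0.0692] analyser-frame mm [-94.6   1.4  69.2] yawY 77.11 tz [-0.001  0.    -1.   ] F [-4.2 -0.1  6.8] w 0.0003 g 3.7 q [-0.28  0.36  2.04 -0.    0.74 -1.63]
```

View pics/c2.png

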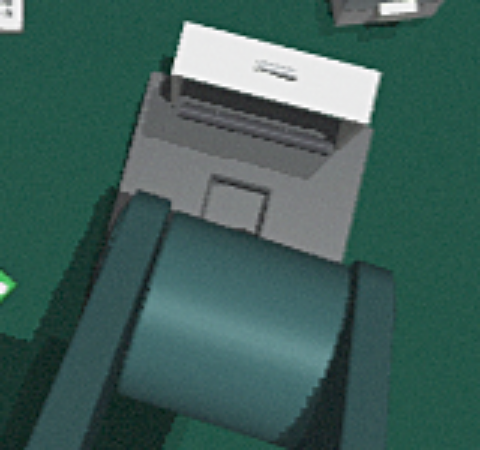

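The lid now stands open. The well mouth's rear corners are at crop (212,175) and (270,187). Next I go to the cartridge.

move_arm(targets=[{"tx":0,"ty":0,"tz":-0.5,"spin":0},{"tx":0,"ty":0,"tz":-0.8,"spin":0},{"tx":0,"ty":0.4,"tz":-0.8,"spin":0},{"tx":0,"ty":0.9,"tz":0,"spin":0},{"tx":0,"ty":0.95,"tz":0,"spin":0},{"tx":0,"ty":0.95,"tz":0,"spin":0},{"tx":0,"ty":0.95,"tz":0,"spin":0},{"tx":0,"ty":0.95,"tz":0,"spin":0},{"tx":0,"ty":0.95,"tz":0,"spin":0},{"tx":0,"ty":0.95,"tz":0,"spin":0}], claw=1)

```text
time: 6.35
eef_pos: [0.493, 0.2227, 0.1532]
ee_rot: [0.001, 0.112, 0.994, 0.0]
ft_force: [0.3, -0.1, 0.4]
width: -0.0002
grip_force: 0.0
```

move_arm(targets=[{"tx":0,"ty":0,"tz":0,"spin":-0.09},{"tx":0,"ty":0,"tz":0,"spin":-0.09},{"tx":0,"ty":0,"tz":0,"spin":-0.09},{"tx":0,"ty":0,"tz":0,"spin":-0.09},{"tx":0,"ty":0,"tz":0,"spin":0}], claw=0)

```text
time: 6.85
eef_pos: [0.4926, 0.221, 0.153]
ee_rot: [0.001, -0.17, 0.985, 0.0]
ft_force: [0.9, -0.2, -0.4]
width: 0.0422
grip_force: 0.0
```

```bash
python3 - <<'E'
from h import *
snap('top','top2'); im=cv2.imread('pics/top2.png')
a=cv2.resize(im[185:295,243:350],None,fx=5,fy=5,interpolation=cv2.INTER_CUBIC)
c=snap('scene','scene2'); b=cv2.resize(cv2.imread('pics/scene2.png')[250:310,310:370],None,fx=4,fy=4,interpolation=cv2.INTER_CUBIC)
o=np.zeros((550,780,3),np.uint8); o[:,:535]=a; o[:240,540:780]=b; cv2.imwrite('pics/c3.png',o)
E
python3 go.py .4932 .2207 .15
```

```text
t 6.95 eef [0.4923 0.2208 0.1531] analyser-frame mm [-93.9 281.7 153.1] yawY 109.29 tz [ 0.001  0.    -1.   ] F [ 0.7 -0.4  0.2] w 0.0426 g 0.0 q [ 0.29  0.36  1.73 -0.    1.05 -1.61]
tool shift/40mm [-0.02  -0.01   0.077]
```

View pics/c3.png

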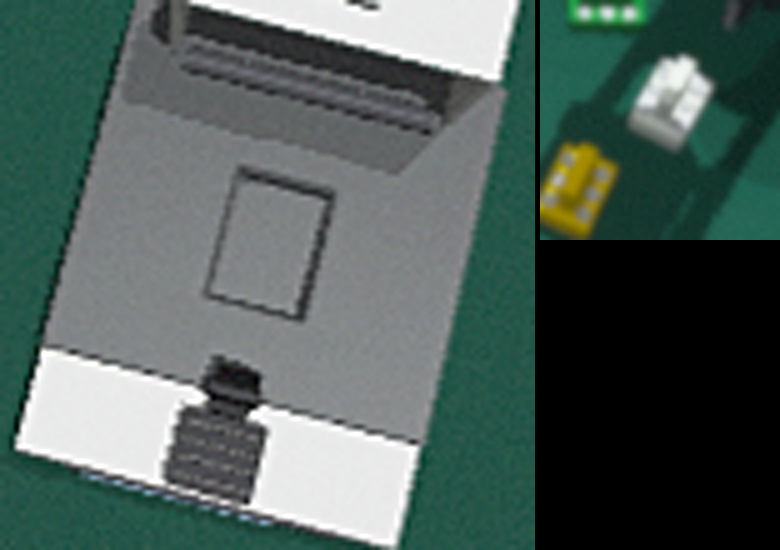

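The well's rim corners are at crop (238,167), (335,190), (303,321) and (205,295). The scene crop shows the white cartridge undisturbed at (670,105).

Run:
```python
from h import *
from scipy.optimize import least_squares
from go import an
C=json.load(open('pics/top2.json'))
px=lambda a:np.array(a)/5.+[243,185]-.4
w=[ray(C,*p,.07) for p in px([[238,167],[335,190],[303,321],[205,295]])]
print('well an',[an(p).round(1) for p in w], 'centre',np.mean(w,0), an(np.mean(w,0)))
d=(w[0]+w[1]-w[2]-w[3]); print('yaw',np.arctan2(d[1],d[0]))
M=np.array([[-.063,.09,.07],[-.063,-.09,.07],[-.111,.09,.056],[-.111,-.09,.056],[.111,-.09,.07]])
mp=px([[42,346],[420,441],[15,448],[398,549],[507,84]])
def T(p,m): c,s=np.cos(p[2]),np.sin(p[2]); return np.c_[m[:,0]*c-m[:,1]*s+p[0],m[:,0]*s+m[:,1]*c+p[1],m[:,2]]
s=least_squares(lambda p:(proj(C,T(p,M))-mp).ravel(),[.52,-.07,-.2]); print(s.x,s.fun.round(2), 'well',T(s.x,np.array([[.01,0,.07]])))
```

```text
well an [array([40.7, 23.6, 70. ]), array([ 41.8, -22.9,  70. ]), array([-21.4, -23.2,  70. ]), array([-21.3,  23.5,  70. ])] centre [ 0.53055926 -0.07676849  0.07      ] [ 9.99110745  0.26723777 70.        ]
yaw -0.22221640820794725
[ 0.52181208 -0.07463295 -0.22094774] [-0.1  -0.26  0.71  0.52  0.08  0.15 -0.49 -0.29 -0.2  -0.13] well [[ 0.53156899 -0.07682449  0.07      ]]
```

move_arm(targets=[{"tx":0,"ty":0,"tz":0.8,"spin":-0.01},{"tx":0,"ty":0,"tz":0.8,"spin":0},{"tx":0,"ty":0,"tz":0.7,"spin":0},{"tx":0,"ty":0,"tz":0.4,"spin":0},{"tx":0,"ty":0,"tz":0.3,"spin":0},{"tx":0,"ty":0,"tz":0.25,"spin":0},{"tx":0,"ty":0,"tz":0,"spin":0},{"tx":0,"ty":0,"tz":0,"spin":0}])

```text
time: 7.75
eef_pos: [0.4922, 0.2208, 0.0235]
ee_rot: [0.0, -0.177, 0.984, -0.0]
ft_force: [-1.2, -0.5, 0.3]
width: 0.0429
grip_force: 0.0
```

```bash
python3 go.py .4932 .2207 .021
```

```text
t 7.75 eef [0.4922 0.2208 0.0235] analyser-frame mm [-94.1 281.6  23.5] yawY 110.38 tz [ 0.001  0.    -1.   ] F [-1.2 -0.5  0.3] w 0.0429 g 0.0 q [ 0.29  0.55  1.84 -0.    0.76 -1.63]
tool shift/40mm [-0.024 -0.01   0.061]
```

move_arm(targets=[{"tx":-0.02,"ty":-0.01,"tz":0.05,"spin":0},{"tx":0,"ty":0,"tz":0,"spin":0}])

```text
time: 7.95
eef_pos: [0.4933, 0.2207, 0.0217]
ee_rot: [0.001, -0.177, 0.984, 0.0]
ft_force: [-0.8, 0.0, -0.6]
width: 0.0425
grip_force: 0.0
```

move_arm(targets=[{"tx":0,"ty":0,"tz":0,"spin":0},{"tx":0,"ty":0,"tz":0,"spin":0},{"tx":0,"ty":0,"tz":0,"spin":0},{"tx":0,"ty":0,"tz":0,"spin":0},{"tx":0,"ty":0,"tz":0,"spin":0},{"tx":0,"ty":0,"tz":0,"spin":0}], claw=1)

```text
time: 8.55
eef_pos: [0.4929, 0.2206, 0.0215]
ee_rot: [0.0, -0.177, 0.984, -0.0]
ft_force: [-0.4, -0.8, 5.4]
width: 0.011
grip_force: 59.4
```

```bash
python3 go.py
```

```text
t 8.55 eef [0.4929 0.2206 0.0215] analyser-frame mm [-93.3 281.6  21.5] yawY 110.41 tz [ 0.001  0.    -1.   ] F [-0.4 -0.8  5.4] w 0.011 g 59.4 q [ 0.29  0.55  1.84 -0.    0.75 -1.63]
```

move_arm(targets=[{"tx":0,"ty":0,"tz":-0.5,"spin":0},{"tx":0,"ty":0,"tz":-0.9,"spin":0},{"tx":0,"ty":0,"tz":-0.9,"spin":0.074},{"tx":0,"ty":0,"tz":-0.9,"spin":0.074},{"tx":0,"ty":0,"tz":0,"spin":0.074},{"tx":0,"ty":0,"tz":0,"spin":0.074},{"tx":0,"ty":0,"tz":0,"spin":0.073},{"tx":0,"ty":0,"tz":0,"spin":0}])

```text
time: 9.35
eef_pos: [0.4922, 0.2204, 0.1489]
ee_rot: [-0.0, 0.112, 0.994, -0.0]
ft_force: [0.8, 0.4, -0.6]
width: 0.0109
grip_force: 58.5
```

move_arm(targets=[{"tx":-0.32,"ty":-0.8,"tz":0,"spin":0},{"tx":-0.32,"ty":-0.88,"tz":0,"spin":0},{"tx":-0.32,"ty":-0.88,"tz":0,"spin":0},{"tx":-0.32,"ty":-0.88,"tz":0,"spin":0},{"tx":-0.32,"ty":-0.88,"tz":0,"spin":0},{"tx":-0.32,"ty":-0.88,"tz":0,"spin":0},{"tx":-0.32,"ty":-0.88,"tz":0,"spin":0},{"tx":-0.32,"ty":-0.88,"tz":0,"spin":0},{"tx":0,"ty":0,"tz":0,"spin":0},{"tx":0,"ty":0,"tz":0,"spin":0}])

```text
time: 10.35
eef_pos: [0.5305, -0.0743, 0.1487]
ee_rot: [-0.0, 0.111, 0.994, 0.0]
ft_force: [-0.7, 0.6, -0.5]
width: 0.0106
grip_force: 58.7
```

```bash
python3 - <<'E'
from h import *
c=snap('scene','scene3'); b=cv2.resize(cv2.imread('pics/scene3.png')[150:260,210:340],None,fx=6,fy=5.4,interpolation=cv2.INTER_CUBIC); cv2.imwrite('pics/c4.png',b)
E
python3 go.py .5306 -.0768 .1
```

```text
t 10.4 eef [ 0.5302 -0.0733  0.1487] analyser-frame mm [  8.9   3.5 148.7] yawY 77.25 tz [-0.001  0.001 -1.   ] F [-0.3 -0.2 -0.6] w 0.0107 g 58.7 q [-0.27  0.36  1.74  0.    1.04 -1.62]
tool shift/40mm [-0.031 -0.083  1.217]
```

View pics/c4.png

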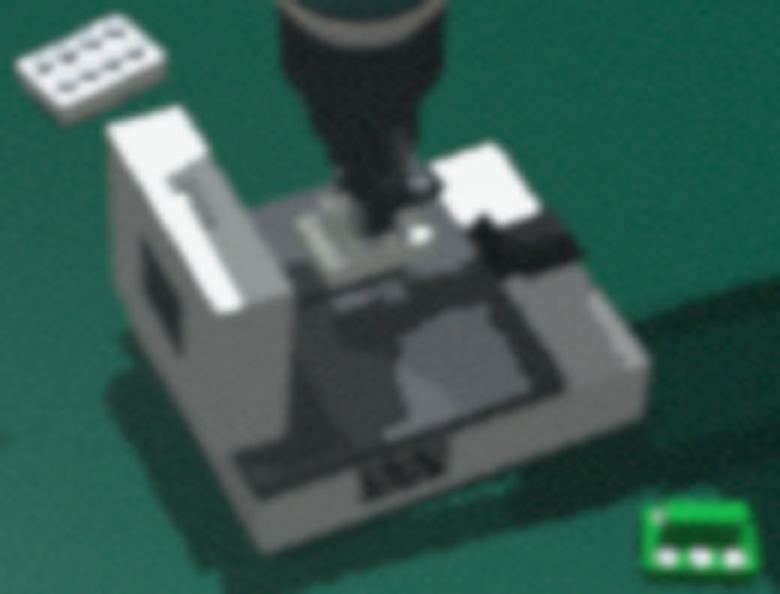

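The cartridge is held upright and level above the well, with its base edge from (325,285) to (435,250). I'll lower it gently.

move_arm(targets=[{"tx":-0.03,"ty":-0.083,"tz":0.4,"spin":0},{"tx":0,"ty":0,"tz":0.5,"spin":0},{"tx":0,"ty":0,"tz":0.35,"spin":0},{"tx":0,"ty":0,"tz":0.1,"spin":0},{"tx":0,"ty":0,"tz":0,"spin":0},{"tx":0,"ty":0,"tz":0,"spin":0}])

```text
time: 11.0
eef_pos: [0.5316, -0.0766, 0.0957]
ee_rot: [0.0, 0.111, 0.994, -0.0]
ft_force: [-0.0, 0.2, 0.4]
width: 0.0105
grip_force: 58.7
```

```bash
python3 go.py .5306 -.0768 .092
```

```text
t 11.0 eef [ 0.5316 -0.0766  0.0957] analyser-frame mm [10.9  0.7 95.7] yawY 77.28 tz [ 0.001 -0.    -1.   ] F [-0.   0.2  0.4] w 0.0105 g 58.7 q [-0.27  0.43  1.79 -0.    0.92 -1.62]
tool shift/40mm [ 0.022 -0.011  0.091]
```

move_arm(targets=[{"tx":0.02,"ty":-0.01,"tz":0.05,"spin":0},{"tx":0,"ty":0,"tz":0.05,"spin":0},{"tx":0,"ty":0,"tz":0.03,"spin":0},{"tx":0,"ty":0,"tz":0,"spin":0}])

```text
time: 11.4
eef_pos: [0.5306, -0.0772, 0.09]
ee_rot: [0.0, 0.112, 0.994, 0.0]
ft_force: [0.5, 1.1, 0.1]
width: 0.0107
grip_force: 58.8
```

move_arm(targets=[{"tx":0,"ty":0,"tz":0.05,"spin":0},{"tx":0,"ty":0,"tz":0,"spin":0}])

```text
time: 11.6
eef_pos: [0.5304, -0.0772, 0.0877]
ee_rot: [0.0, 0.112, 0.994, 0.0]
ft_force: [0.6, 1.3, -2.0]
width: 0.0109
grip_force: 58.6
```

move_arm(targets=[{"tx":0,"ty":0,"tz":0.05,"spin":0},{"tx":0,"ty":0,"tz":0,"spin":0}])

```text
time: 11.8
eef_pos: [0.5303, -0.0772, 0.0857]
ee_rot: [-0.0, 0.112, 0.994, 0.0]
ft_force: [1.2, 2.4, -1.4]
width: 0.0109
grip_force: 58.6
```

move_arm(targets=[{"tx":0,"ty":0.02,"tz":0.05,"spin":0},{"tx":0,"ty":0,"tz":0,"spin":0}])

```text
time: 12.0
eef_pos: [0.53, -0.0767, 0.0835]
ee_rot: [-0.001, 0.111, 0.994, -0.0]
ft_force: [0.5, 0.3, -0.6]
width: 0.0108
grip_force: 58.8
```

move_arm(targets=[{"tx":0,"ty":0,"tz":0.05,"spin":0},{"tx":0,"ty":0,"tz":0.04,"spin":0},{"tx":0,"ty":0,"tz":0,"spin":0}])

```text
time: 12.3
eef_pos: [0.5302, -0.0766, 0.08]
ee_rot: [-0.0, 0.111, 0.994, -0.0]
ft_force: [0.0, 0.7, -0.2]
width: 0.0108
grip_force: 58.8
```

move_arm(targets=[{"tx":0,"ty":0,"tz":0.04,"spin":0},{"tx":0,"ty":0,"tz":0.03,"spin":0},{"tx":0,"ty":0,"tz":0,"spin":0}])

```text
time: 12.6
eef_pos: [0.5306, -0.0766, 0.0775]
ee_rot: [0.0, 0.111, 0.994, -0.0]
ft_force: [0.0, 0.2, -0.9]
width: 0.0108
grip_force: 58.8
```

Expected depth reached. Now nudge until the floor is felt.

move_arm(targets=[{"tx":0,"ty":0,"tz":0.02,"spin":0},{"tx":0,"ty":0,"tz":0,"spin":0}])

```text
time: 12.8
eef_pos: [0.5306, -0.0766, 0.0775]
ee_rot: [0.0, 0.111, 0.994, -0.0]
ft_force: [-2.0, 1.1, 7.8]
width: 0.0104
grip_force: 60.1
```

move_arm(targets=[{"tx":0,"ty":0,"tz":0.02,"spin":0},{"tx":0,"ty":0,"tz":0,"spin":0}])

```text
time: 13.0
eef_pos: [0.5306, -0.0766, 0.0775]
ee_rot: [0.0, 0.111, 0.994, -0.0]
ft_force: [-5.0, 0.6, 16.4]
width: 0.0107
grip_force: 61.3
```

move_arm(targets=[{"tx":0,"ty":0,"tz":-0.03,"spin":0},{"tx":0,"ty":0,"tz":0,"spin":0},{"tx":0,"ty":0,"tz":0,"spin":0},{"tx":0,"ty":0,"tz":0,"spin":0}], claw=0.2)

```text
time: 13.4
eef_pos: [0.5304, -0.0766, 0.0769]
ee_rot: [-0.0, 0.111, 0.994, -0.0]
ft_force: [0.5, 0.0, -0.3]
width: 0.0342
grip_force: 0.0
```

move_arm(targets=[{"tx":0,"ty":0,"tz":-0.2,"spin":0},{"tx":0,"ty":0,"tz":-0.5,"spin":0},{"tx":0,"ty":0,"tz":-0.8,"spin":0},{"tx":0,"ty":0,"tz":-0.9,"spin":0},{"tx":0,"ty":0,"tz":-0.9,"spin":0},{"tx":0,"ty":0,"tz":-0.7,"spin":0},{"tx":0,"ty":0,"tz":0,"spin":0}])

```text
time: 14.1
eef_pos: [0.5333, -0.0773, 0.242]
ee_rot: [0.004, 0.111, 0.994, -0.001]
ft_force: [-0.2, -0.7, 0.1]
width: 0.034
grip_force: 0.0
```

```bash
python3 - <<'E'
from h import *
c=snap('scene','scene4'); a=cv2.imread('pics/scene4.png')[150:260,210:340]
c=snap('top','top4'); b=cv2.imread('pics/top4.png')[160:310,220:380]
o=np.hstack([cv2.resize(a,(400,340),interpolation=cv2.INTER_CUBIC),cv2.resize(b,(400,340),interpolation=cv2.INTER_CUBIC)]); cv2.imwrite('pics/c5.png',o)
E
python3 go.py 165 0 235 a
```

```text
t 14.2 eef [ 0.5307 -0.0766  0.2379] analyser-frame mm [ 10.1   0.5 237.9] yawY 77.2 tz [ 0.002 -0.001 -1.   ] F [ 0.2 -0.1 -0.1] w 0.0339 g 0.0 q [-0.27  0.26  1.64 -0.    1.24 -1.62]
tool shift/40mm [-3.872 -0.022  0.078]
```

View pics/c5.png

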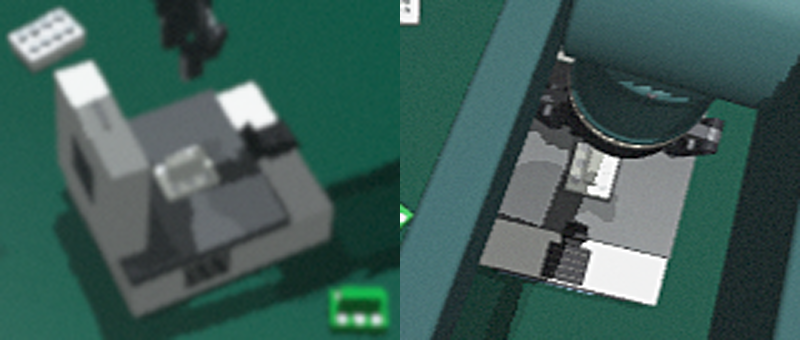

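The cartridge is seated in the well (185,170 in the left half), and the lid is still upright. I'll take the closed fingers behind the lid.

move_arm(targets=[{"tx":-0.5,"ty":0,"tz":0,"spin":0},{"tx":-0.8,"ty":0,"tz":0,"spin":0},{"tx":-0.8,"ty":0,"tz":0,"spin":0},{"tx":-0.8,"ty":0,"tz":0,"spin":0},{"tx":-0.72,"ty":0,"tz":0,"spin":0},{"tx":0,"ty":0,"tz":0,"spin":0},{"tx":0,"ty":0,"tz":0.7,"spin":0},{"tx":0,"ty":0,"tz":0.6,"spin":0},{"tx":0,"ty":0,"tz":0,"spin":0}], claw=1)

```text
time: 15.1
eef_pos: [0.6672, -0.1075, 0.1798]
ee_rot: [-0.005, 0.111, 0.994, 0.001]
ft_force: [-0.4, 0.1, -0.6]
width: -0.0001
grip_force: 0.0
```

```bash
python3 - <<'E'
import numpy as np
# contact a, corner 11mm ahead of TCP
pa=None
for th in np.r_[1.5,1.35,1.2,1.05,.9,.75,.6,.45,.3,.2,.12,.09]:
    a=113+10*(1.5-th)/1.4; x=85-a*np.cos(th)+37*np.sin(th)+11; z=72+a*np.sin(th)+37*np.cos(th)
    p=np.array([x,z]); print(round(th,2),p.round(1), None if pa is None else ((p-pa)*[-1,-1]/40).round(3)); pa=p
E
python3 go.py 133 0 185 a
```

```text
1.5 [124.9 187.3] None
1.35 [107.1 191.4] [ 0.445 -0.102]
1.2 [ 88.8 192.7] [ 0.459 -0.033]
1.05 [ 70.3 191.2] [0.462 0.038]
0.9 [ 52.1 186.9] [0.455 0.109]
0.75 [ 34.6 179.7] [0.436 0.178]
0.6 [ 18.3 170. ] [0.407 0.244]
0.45 [  3.6 157.7] [0.368 0.306]
0.3 [ -9.2 143.3] [0.32  0.361]
0.2 [-16.5 132.6] [0.182 0.268]
0.12 [-21.5 123.4] [0.126 0.228]
0.09 [-23.2 119.9] [0.043 0.088]
t 15.1 eef [ 0.6672 -0.1075  0.1798] analyser-frame mm [150.    1.  179.8] yawY 77.2 tz [-0.01   0.003 -1.   ] F [-0.4  0.1 -0.6] w -0.0001 g 0.0 q [-0.26  0.52  1.38 -0.    1.25 -1.61]
tool shift/40mm [ 0.427 -0.023 -0.126]
```

move_arm(targets=[{"tx":0.15,"ty":-0.02,"tz":-0.06,"spin":0},{"tx":0.15,"ty":0,"tz":-0.06,"spin":0},{"tx":0.12,"ty":0,"tz":-0.06,"spin":0},{"tx":0.1,"ty":0,"tz":0,"spin":0},{"tx":0.1,"ty":0,"tz":0,"spin":0},{"tx":0,"ty":0,"tz":0,"spin":0}])

```text
time: 15.7
eef_pos: [0.6468, -0.1038, 0.1928]
ee_rot: [0.0, 0.111, 0.994, -0.0]
ft_force: [-0.4, 0.0, -0.0]
width: 0.0001
grip_force: 0.0
```

move_arm(targets=[{"tx":0.15,"ty":0,"tz":-0.035,"spin":0},{"tx":0.15,"ty":0,"tz":-0.035,"spin":0},{"tx":0.15,"ty":0,"tz":-0.035,"spin":0},{"tx":0.15,"ty":0,"tz":-0.01,"spin":0},{"tx":0.15,"ty":0,"tz":-0.01,"spin":0},{"tx":0.15,"ty":0,"tz":-0.01,"spin":0},{"tx":0,"ty":0,"tz":0,"spin":0}])

```text
time: 16.4
eef_pos: [0.6113, -0.0957, 0.1978]
ee_rot: [-0.0, 0.111, 0.994, -0.0]
ft_force: [2.0, -0.8, -0.4]
width: 0.0001
grip_force: 0.7
```

```bash
python3 - <<'E'
from h import *
c=snap('scene','scene5'); a=cv2.imread('pics/scene5.png')[130:260,200:340]
cv2.imwrite('pics/c6.png',cv2.resize(a,None,fx=3.5,fy=3.5,interpolation=cv2.INTER_CUBIC))
E
python3 go.py 70 0 191 a
```

```text
t 16.45 eef [ 0.6119 -0.0959  0.1979] analyser-frame mm [ 9.360e+01 -1.000e-01  1.979e+02] yawY 77.2 tz [ 0. -0. -1.] F [ 1.3 -1.   0.2] w -0.0002 g 0.6 q [-0.27  0.42  1.51 -0.    1.22 -1.61]
tool shift/40mm [0.589 0.004 0.172]
```

View pics/c6.png

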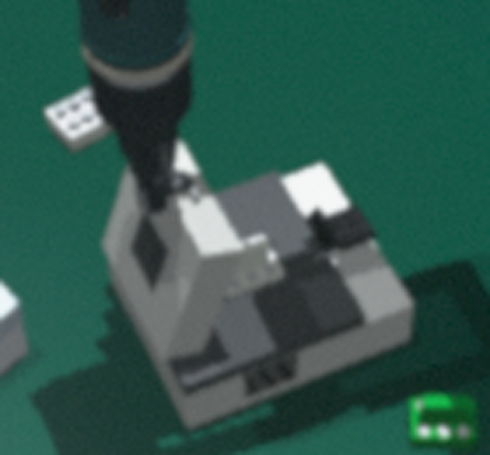

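The lid is leaning forward with the finger behind its upper edge at (160,195), force about 2 N. I'll follow the arc.

move_arm(targets=[{"tx":0.15,"ty":0,"tz":0.04,"spin":0},{"tx":0.15,"ty":0,"tz":0.04,"spin":0},{"tx":0.15,"ty":0,"tz":0.04,"spin":0},{"tx":0.15,"ty":0,"tz":0.04,"spin":0},{"tx":0.15,"ty":0,"tz":0.035,"spin":0},{"tx":0.15,"ty":0,"tz":0.035,"spin":0},{"tx":0.15,"ty":0,"tz":0.04,"spin":0},{"tx":0,"ty":0,"tz":0,"spin":0}])

```text
time: 17.25
eef_pos: [0.5699, -0.0863, 0.1864]
ee_rot: [-0.001, 0.111, 0.994, 0.0]
ft_force: [1.7, -0.4, 0.9]
width: 0.0002
grip_force: 0.9
```

```bash
python3 go.py 34.6 0 179.7 a
```

```text
t 17.25 eef [ 0.5699 -0.0863  0.1864] analyser-frame mm [ 50.5  -0.2 186.4] yawY 77.2 tz [-0.002  0.    -1.   ] F [ 1.7 -0.4  0.9] w 0.0002 g 0.9 q [-0.27  0.37  1.61 -0.    1.16 -1.62]
tool shift/40mm [0.396 0.007 0.167]
```

move_arm(targets=[{"tx":0.133,"ty":0,"tz":0.056,"spin":0},{"tx":0.133,"ty":0,"tz":0.056,"spin":0},{"tx":0.133,"ty":0,"tz":0.056,"spin":0},{"tx":0.135,"ty":0,"tz":0.08,"spin":0},{"tx":0.135,"ty":0,"tz":0.08,"spin":0},{"tx":0.135,"ty":0,"tz":0.08,"spin":0},{"tx":0.12,"ty":0,"tz":0.1,"spin":0},{"tx":0.12,"ty":0,"tz":0.1,"spin":0},{"tx":0.12,"ty":0,"tz":0.1,"spin":0},{"tx":0,"ty":0,"tz":0,"spin":0}])

```text
time: 18.25
eef_pos: [0.5246, -0.076, 0.1579]
ee_rot: [-0.001, 0.111, 0.994, 0.0]
ft_force: [1.5, -0.5, 2.4]
width: -0.0
grip_force: 1.2
```

```bash
python3 go.py -9.2 0 143.3 a
```

```text
t 18.25 eef [ 0.5246 -0.076   0.1579] analyser-frame mm [  4.   -0.3 157.9] yawY 77.2 tz [-0.002  0.    -1.   ] F [ 1.5 -0.5  2.4] w -0.0 g 1.2 q [-0.27  0.34  1.75 -0.    1.06 -1.62]
tool shift/40mm [0.329 0.01  0.365]
```

move_arm(targets=[{"tx":0.085,"ty":0,"tz":0.09,"spin":0},{"tx":0.085,"ty":0,"tz":0.09,"spin":0},{"tx":0.085,"ty":0,"tz":0.09,"spin":0},{"tx":0.085,"ty":0,"tz":0.09,"spin":0},{"tx":0.075,"ty":0,"tz":0.085,"spin":0},{"tx":0.075,"ty":0,"tz":0.085,"spin":0},{"tx":0.075,"ty":0,"tz":0.085,"spin":0},{"tx":0.06,"ty":0,"tz":0.06,"spin":0},{"tx":0.06,"ty":0,"tz":0.05,"spin":0},{"tx":0,"ty":0,"tz":0,"spin":0}])

```text
time: 19.25
eef_pos: [0.4984, -0.0701, 0.1293]
ee_rot: [-0.001, 0.111, 0.994, 0.0]
ft_force: [1.0, 0.3, 2.3]
width: 0.0
grip_force: 1.4
```

```bash
python3 go.py -33 0 112 a
```

```text
t 19.25 eef [ 0.4984 -0.0701  0.1293] analyser-frame mm [-22.8  -0.4 129.3] yawY 77.2 tz [-0.001  0.    -1.   ] F [1.  0.3 2.3] w 0.0 g 1.4 q [-0.28  0.35  1.83 -0.    0.96 -1.62]
tool shift/40mm [0.253 0.011 0.432]
```

move_arm(targets=[{"tx":0.03,"ty":0,"tz":0.04,"spin":0},{"tx":0.03,"ty":0,"tz":0.04,"spin":0},{"tx":0.03,"ty":0,"tz":0.04,"spin":0},{"tx":0.03,"ty":0,"tz":0.04,"spin":0},{"tx":0.03,"ty":0,"tz":0.04,"spin":0},{"tx":0.03,"ty":0,"tz":0.03,"spin":0},{"tx":0.03,"ty":0,"tz":0.03,"spin":0},{"tx":0,"ty":0,"tz":0,"spin":0}])

```text
time: 20.05
eef_pos: [0.4905, -0.0683, 0.119]
ee_rot: [-0.0, 0.111, 0.994, -0.0]
ft_force: [0.7, 0.3, 2.9]
width: 0.0003
grip_force: 1.3
```

move_arm(targets=[{"tx":0,"ty":0,"tz":0.025,"spin":0},{"tx":0,"ty":0,"tz":0.025,"spin":0},{"tx":0,"ty":0,"tz":0.025,"spin":0},{"tx":0,"ty":0,"tz":0,"spin":0}])

```text
time: 20.45
eef_pos: [0.4898, -0.0681, 0.1164]
ee_rot: [-0.001, 0.111, 0.994, 0.0]
ft_force: [-2.0, 0.8, 9.0]
width: 0.0001
grip_force: 4.5
```

move_arm(targets=[{"tx":0,"ty":0,"tz":0.025,"spin":0},{"tx":0,"ty":0,"tz":0.025,"spin":0},{"tx":0,"ty":0,"tz":0,"spin":0}])

```text
time: 20.75
eef_pos: [0.4891, -0.0679, 0.1142]
ee_rot: [-0.002, 0.111, 0.994, 0.0]
ft_force: [-3.6, -0.1, 8.3]
width: 0.0003
grip_force: 4.3
```

move_arm(targets=[{"tx":0,"ty":0,"tz":0.025,"spin":0},{"tx":0,"ty":0,"tz":0.025,"spin":0},{"tx":0,"ty":0,"tz":0,"spin":0}])

```text
time: 21.05
eef_pos: [0.4887, -0.0678, 0.1116]
ee_rot: [-0.002, 0.111, 0.994, 0.0]
ft_force: [-2.5, 0.7, 1.9]
width: 0.0003
grip_force: 1.3
```

move_arm(targets=[{"tx":0,"ty":0,"tz":0.025,"spin":0},{"tx":0,"ty":0,"tz":0,"spin":0}])

```text
time: 21.25
eef_pos: [0.4909, -0.0683, 0.1109]
ee_rot: [-0.0, 0.111, 0.994, 0.0]
ft_force: [0.2, -0.3, 0.2]
width: -0.0003
grip_force: 0.0
```

move_arm(targets=[{"tx":0,"ty":0,"tz":0.02,"spin":0},{"tx":0,"ty":0,"tz":0,"spin":0}])

```text
time: 21.45
eef_pos: [0.4911, -0.0684, 0.1102]
ee_rot: [0.0, 0.111, 0.994, -0.0]
ft_force: [0.6, 0.4, 0.2]
width: 0.0001
grip_force: 0.0
```

move_arm(targets=[{"tx":0,"ty":0,"tz":-0.1,"spin":0},{"tx":0,"ty":0,"tz":-0.4,"spin":0},{"tx":0,"ty":0,"tz":-0.8,"spin":0},{"tx":0,"ty":0.3,"tz":-0.9,"spin":0},{"tx":0,"ty":0.9,"tz":-0.3,"spin":0},{"tx":0,"ty":0.9,"tz":0,"spin":0},{"tx":0,"ty":0.9,"tz":0,"spin":0},{"tx":0,"ty":0.9,"tz":0,"spin":0},{"tx":0,"ty":0.9,"tz":0,"spin":0},{"tx":0,"ty":0,"tz":0,"spin":0}])

```text
time: 22.45
eef_pos: [0.5345, 0.1226, 0.2108]
ee_rot: [0.001, 0.11, 0.994, 0.001]
ft_force: [-0.7, 1.0, 0.2]
width: -0.0004
grip_force: 0.0
```

```bash
python3 - <<'E'
from h import *
c=snap('scene','scene6'); c=snap('top','top6')
f=lambda n: cv2.imread(f'pics/{n}.png')
g=lambda i,s:cv2.resize(i,s,interpolation=cv2.INTER_CUBIC)
o=np.vstack([np.hstack([g(f('top0')[180:300,240:350],(275,300)),g(f('top6')[180:300,240:350],(275,300))]),np.hstack([g(f('scene0')[150:260,210:330],(275,250)),g(f('scene6')[150:260,210:330],(275,250))])]); cv2.imwrite('pics/c7.png',o)
E
python3 go.py
```

```text
t 22.55 eef [0.5334 0.1193 0.2105] analyser-frame mm [-31.1 192.  210.5] yawY 77.32 tz [-0.    -0.001 -1.   ] F [-0.1 -0.9 -0.2] w -0.0001 g 0.0 q [ 0.09  0.3   1.65 -0.    1.19 -1.26]
```

View pics/c7.png

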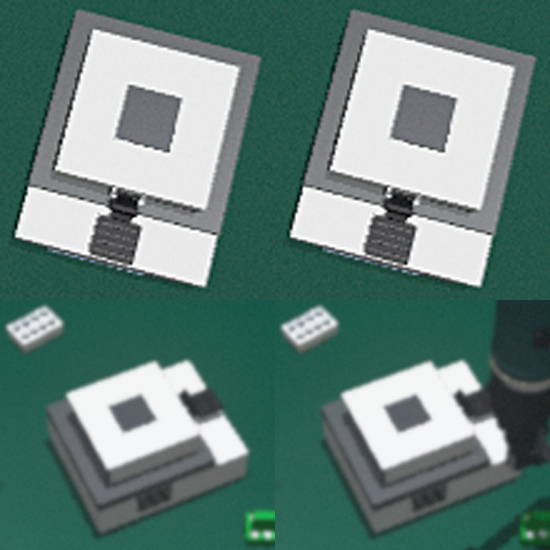

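Before (left) and after (right), the lid looks the same: shut and latched, with the front edge at (410,210) matching (135,205). The robot is clear, so I'm handing in.

```bash
python3 -c "
from station import r
print(r.close_job())"
```

```text
the job is handed in; nothing more can be done
None
```

The job is handed in at about 22.5 s: the latch was pressed (about 7 N), the white cartridge is home in the well, and the lid snapped shut at about 9 N (as read between steps), with the robot clear of everything.

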